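Bar over a plunger pump past its pressure peak and lock it for a seal change

ROBOT

A 7-joint arm with a two-finger parallel gripper is mounted at the origin on a cart in front of the work surface, level with it; the furniture and walls round the work are solid. World frame = base frame: x ahead of the robot, y to its left, z up, the work surface at z = 0. Lengths are in mm, angles in rad, forces in N, time in s.
With the tool pointing down it reaches from about 400 to 875 mm from the base axis. Payload 4.4 kg.
Tool frame: the origin (TCP) lies midway between the tips of the shut fingers; the grasp point (between the pads) lies 19 mm behind it (ctrl.pinch_z is the distance from the TCP to the grasp point, in mm); z points along the fingers, y is the line along which they close (so a half turn about z gives the same grasp; the last joint's range is limited). The gripper opens to 85 mm and grips with 20 to 120 N. Pads are 22 mm wide; open, the fingers measure 114 mm over their backs; the gripper's body (76 mm by 85 mm) begins 54 mm behind the grasp point. The pads swing forward as they close: fully open they stand 13 mm farther back than shut.
Start: joints at [-1.316, 0.628, 0.038, 1.517, -0.027, 0.996, -0.02], TCP at [204.938, 616.862, 231.313] pointing down, gripper open.
Joint ranges: [-3.06, 3.06], [-0.37, 2.12], [-1.25, 1.32], [0.18, 2.47], [-1.1, 4.24], [0.23, 1.98], [-2.94, 2.94]. Speed limits (rad/s): [2.57, 2.57, 3.14, 3.14, 3.14, 3.14, 3.14].

INTERFACE

Orientations are given as [roll, pitch, yaw] about the fixed x, y, z axes, in that order (R = Rz(yaw) Ry(pitch) Rx(roll)).
In Python, from cell import read_state, cams, order, ctrl gives the robot as it stands.
- The arm moves only by the tool move_arm, never from a script. Its argument "targets" is text: rows parted by semicolons, each of 7 numbers parted by spaces: the gripper's target within -1 to 1 (fully open at 1, half-way at 0, shut at -1), then the shift along the tool's x, y, z in cm, then the turn, a rotation vector about the tool's x, y, z in degrees. A call has 1 to 5 rows; each row shifts and turns the commanded pose from where the row before left it, along the tool's axes as they then stand; what a row does not reach is not made up. A row lasts 1/12 s, in which the tool goes at most 41.7 mm and 7.16 degrees, less where a joint would pass 70% of its speed; a pose out of reach is approached as far as the arm can. A call with a gripper value outside its range is refused whole. The fingers move at their own pace and stop on an object; the grip force is fixed at half the most. Time passes only in rows, so rows that do not move let the fingers close. It gives the time, the measured TCP pose, the force, the opening and the grip force at its end, in the units of the state.
- read_state(): the state, without advancing time (a new reading comes with each control period).
- cams.get_image(name): name is "scene" or "top" or "wrist"; returns a dict with "color" (480x640x3 uint8, red, green, blue), "fovy" (degrees; the focal length in pixels is half the picture's height over the tangent of half this angle, whatever the lens; pixels are square), "cx", "cy" (the principal point, pixels), "rvec" (rotation vector, rad) and "tvec" (3), from world to camera coordinates, as OpenCV has them. Camera axes: x right, y down, z forward; pixel columns grow to the right and rows downward; lengths in mm; the calibration is good to about 2 mm. A picture is of the moment at which its call begins. There is no depth.
- order.finish_job(): hands the job in; it is judged then, once.
The state is a dict: "clock": time; "qpos": joint angles; "qd": joint speeds; "tau": joint torques, N m; "eef_pos": TCP position; "tool_rot": TCP orientation; "force": force on the tool from outside, world axes, zero at the start; "torque": the same for the moment, N m; "width": finger opening in mm; "gripper_force": force on a finger pad.
Only numpy, scipy, OpenCV 4.12 (cv2) and the standard library are available. Lean on these libraries where they do the work, as an engineer would, in place of code of your own. Each camera call takes 0.05 s, during which the arm holds its last target. There are 200 camera calls.

TASK

Make the plunger pump safe for its seal change: first push its toggle switch over to the rear, to off. Then turn the flywheel by hand, anticlockwise seen from above, by pushing its upright handle slowly over the point where the resistance peaks and drops away, and stop just past it, where the notch in the rim faces the tooth of the lock lever; do not let the spring carry the wheel on round. Finally push the lock lever fully home so that its tooth sits in the notch, and leave the beaker, the tray and the reagent bottle where they stand.

Things in the scene. Friction and masses are not known exactly. Their poses are not given: they have to be found in the camera images.
- pump: Bench plunger pump, bolted down, on a grey base plate 205 x 295 mm whose top is 20 mm high. Origin on the worktop under the flywheel's upright shaft; x points from the pump's front (robot side) to its rear, y to its left (steel liquid head, up to 115 mm high), z up; turned about z by up to 0.25 rad. Nothing but the handle and the lever's knob stands over 128 mm high.
- flywheel (a joint): Flywheel angle, rad; grows anticlockwise seen from above; 0 = cam's dead point, plunger at full stroke. Starts at -2.9 to -2.1. The sprung plunger resists from -2.1 on, most at about -0.8 (11 N at the handle, drag included), 4.5 N at 0, 2 N at 0.2. Drag (4.5 N at the handle) holds the wheel where it is left up to 0.35; past about 0.5 the spring throws it on. Notch faces the lock tooth at 0.20.
- wheel_centre (a point): On the flywheel's axis at the level of the rim's top, 114 mm above the worktop. The flywheel lies flat above the pump: dark steel, 170 mm across, four spokes, rim from radius 58 to 85 mm and from 92 to 114 mm high, hub nut up to 128 mm. Axes as the pump's.
- wheel_handle (a point): Centre, half-way up, of the upright black handle on the flywheel's rim: round grip that turns freely on its pin, 22 mm diameter, from 116 to 160 mm above the worktop, 72 mm from the shaft. At flywheel 0.20 it stands at the pump's front right (225 degrees anticlockwise from the pump's x axis about the shaft).
- wheel_notch (a point): Mouth of the only notch in the outer edge of the flywheel's rim, at mid height of the rim (103 mm): V-shaped, 30 mm wide at the mouth, 10 mm at its root, 16 mm deep, right through the rim.
- lock_lever (a joint): Lock lever's angle about its upright pivot, rad; 0 = tooth fully home in the notch (a stop); grows as it swings out, to 0.46. Starts at 0.30 to 0.42, stays where it is left (drag 0.06 N m). On the plain rim it stops at about 0.16. To close it, push its knob towards the wheel, to the pump's left (anticlockwise). Its wedge tooth draws the wheel in from 0.11 to 0.30.
- lock_knob (a point): Middle of the upright black knob on the lock lever's free end, right of the wheel: 23 mm diameter, from 113 to 150 mm above the worktop, 127 mm from the pivot. Lever home: it stands at x = +40, y = -112 mm in the pump's frame.
- lock_tooth (a point): Tip of the lever's wedge-shaped steel tooth, 103 mm above the worktop; 7.6 mm wide at the tip, 26 mm at its root, 14 mm long, 12 mm thick. The lever itself is a flat steel bar 98 to 108 mm above the worktop.
- lock_pivot (a point): Axis of the lock lever's pivot on its post, at x = -85, y = -88 mm in the pump's frame, 103 mm above the worktop; the post with its screw is 117 mm high.
- switch (a joint): Angle of the pump's toggle switch, rad; 0 = leaning to the front (on), 1.0 = leaning to the rear (off); starts at 0 to 0.15. It stays where it is left (drag 0.06 N m, about 1.2 N at the ball).
- switch_tip (a point): Centre of the black ball, 26 mm across, on the switch's 52 mm lever; its grey box stands at the front left of the pump's base. The lever turns about a level axis along the pump's y, 42 mm above the worktop, at x = -95, y = +130 mm in the pump's frame; the ball's centre is 88 mm high at 0 and at 1.0, 94 mm midway.
- reagent_a: White reagent bottle with screw cap, 66 mm across, 135 mm high; a bystander. Origin under its middle.
- beaker: Glass beaker, 56 mm across, 65 mm high, standing left of the pump's liquid head; a bystander. Origin under its middle.
- parts_tray: Shallow sheet-metal tray, 160 x 240 x 22 mm, with a spanner and a screwdriver in it, right of the pump; a bystander. Origin under its middle.

How it is judged (in metres and radians):
On the way, in this order (a step that is already met when the one before it is completed fails the run):
1. the toggle switch is over to the rear (above 0.85 rad), the flywheel still short of its peak (value of joint switch above 0.85 rad and value of joint flywheel below -0.3 rad), for 0.1 s.
2. the flywheel stands still just past the peak (0.06 to 0.35 rad), the lock lever not yet in the notch (value of joint flywheel between 0.06 and 0.35 rad and velocity of joint flywheel between -0.05 and 0.05 rad/s and value of joint lock_lever above 0.1 rad), for 0.2 s.
At the end, for the whole second after the job is handed in: The switch is over to the rear (above 0.85 rad), the flywheel stands still at 0.15 to 0.25 rad, and the lock lever is home (below 0.04 rad) with its tooth in the notch (value of joint switch above 0.85 rad and value of joint flywheel between 0.15 and 0.25 rad and velocity of joint flywheel between -0.05 and 0.05 rad/s and value of joint lock_lever below 0.04 rad); the robot touches nothing.
It fails at once if the flywheel runs on past the notch (beyond 0.6 rad) (value of joint flywheel above 0.6 rad).
It fails at once if the reagent bottle, the beaker or the tray is moved by more than 30 mm (distance of any of reagent_a, beaker, parts_tray from where it was at the start of the episode above 0.03 m).
It fails at once if the reagent bottle or the beaker is tipped over (angle between any of reagent_a, beaker's own z axis and vertical above 0.5 rad).
It also fails if it takes over 59 s, if anything falls off the work surface, if the arm or the gripper's body presses on something with over 40 N, if the wrist force passes 120 N, or if a joint passes its speed limit or range.

## Working session

There is one attempt and no reset: what is moved stays moved. The work goes in short steps, Python scripts to look and compute and a tool call to move; the robot and the scene stay as the last step left them, time stands still between calls to the robot, and variables do not carry over. Pictures are saved under pics/ and viewed, at most 15 in all, crops included, and the job is handed in when it is done.

Besides the shell and the picture viewer there is one more tool, called after "Call:" in YAML: its name, and indented under it one key for each argument. move_arm: Moves the arm, as the interface text tells. Its arguments: {"type":"object","properties":{"targets":{"type":"string"}},"required":["targets"]}

```bash
ls; mkdir -p pics; python3 - <<'E'
from cell import read_state, cams, order, ctrl
import cv2,numpy as np,pickle
d={}
for n in("scene","top"):
    i=cams.get_image(n); d[n]=i; cv2.imwrite(f"pics/{n}0.png",i["color"][:,:,::-1]); print(n,i["fovy"],i["cx"],i["cy"],i["rvec"],i["tvec"])
pickle.dump(d,open("c0.pkl","wb"))
s=read_state();print(s, ctrl.pinch_z)
E
```

```text
pics
scene 42.550907216992215 325.35006900073597 241.27595363341894 [ 2.26345138 -0.81311903  0.35349805] [-397.98245601  341.74964584 1677.56100664]
top 51.01311237549904 326.53185893690966 242.1006325227545 [ 2.15327523 -2.20977285  0.09379212] [  38.37217788  535.24188566 1483.95839205]
{'clock': 0.1, 'qpos': array([-1.31581344,  0.62920496,  0.0384597 ,  1.51828783, -0.0269723 ,
        0.99630839, -0.01998418]), 'qd': array([-0.00063233, -0.0017908 ,  0.00032983, -0.00330224,  0.00134153,
        0.00018503, -0.0005762 ]), 'tau': array([ 2.51738391e-03, -5.64538300e+01,  1.23059202e+00, -1.93978214e+01,
        1.13496557e-02,  5.29613695e-03,  8.88658917e-06]), 'eef_pos': array([204.759136  , 616.30710999, 230.50653564]), 'tool_rot': array([-3.13990308e+00,  4.69056208e-05,  2.82082816e+00]), 'force': array([ 1.15950299, -0.2449411 , -0.70164164]), 'torque': array([0.0068764 , 0.01598373, 0.00071193]), 'gripper_force': 0.0, 'width': 85.38891542736569} 18.700000000000003
```

View pics/top0.png

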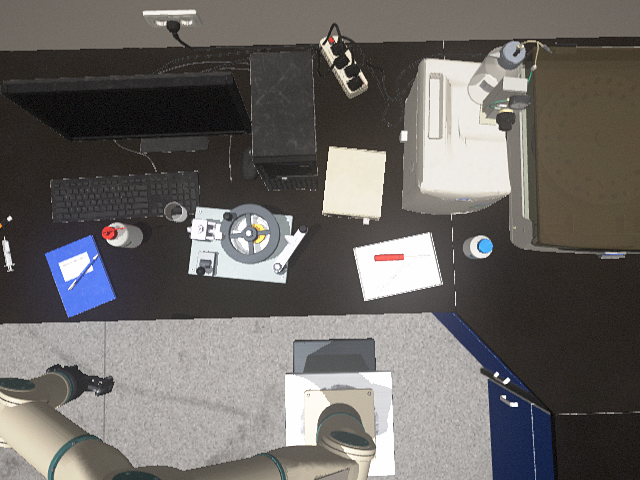

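View pics/scene0.png

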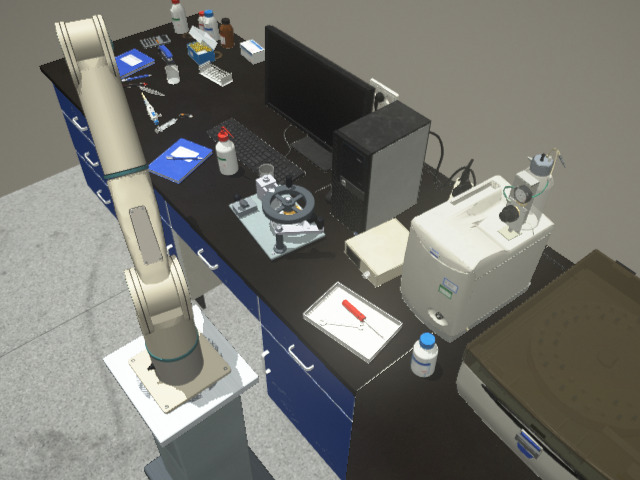

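The top picture shows the pump around (245,240), with the wheel hub at (250,234), the switch at about (204,266) and the lever at about (290,250). The beaker is at (176,211) and the tray at (398,267).

```bash
cat > h.py <<'E'
import cv2,numpy as np
def K(i):
    f=240/np.tan(np.radians(i["fovy"]/2)); return np.array([[f,0,i["cx"]],[0,f,i["cy"]],[0,0,1]])
def px2w(i,u,v,z):
    R=cv2.Rodrigues(np.array(i["rvec"]))[0]; t=np.array(i["tvec"]).ravel()
    d=R.T@np.linalg.inv(K(i))@[u,v,1]; c=-R.T@t
    return c+d*(z-c[2])/d[2]
def w2px(i,P):
    return cv2.projectPoints(np.array(P,float).reshape(-1,3),np.array(i["rvec"]),np.array(i["tvec"]),K(i),None)[0][:,0]
E
python3 - <<'E'
import pickle,cv2,numpy as np
from h import *
d=pickle.load(open("c0.pkl","rb"))
c=d["top"]["color"][195:295,180:313,::-1]; cv2.imwrite("pics/topc.png",cv2.resize(c,None,fx=6,fy=6,interpolation=cv2.INTER_CUBIC))
c=d["scene"]["color"][155:265,215:345,::-1]; cv2.imwrite("pics/scc.png",cv2.resize(c,None,fx=5.4,fy=5.4,interpolation=cv2.INTER_CUBIC))
for z in(114,0): print(px2w(d["top"],251,233,z))
E
```

```text
[559.65974732 236.68069055 114.        ]
[571.50787858 253.20895526   0.        ]
```

View pics/topc.png

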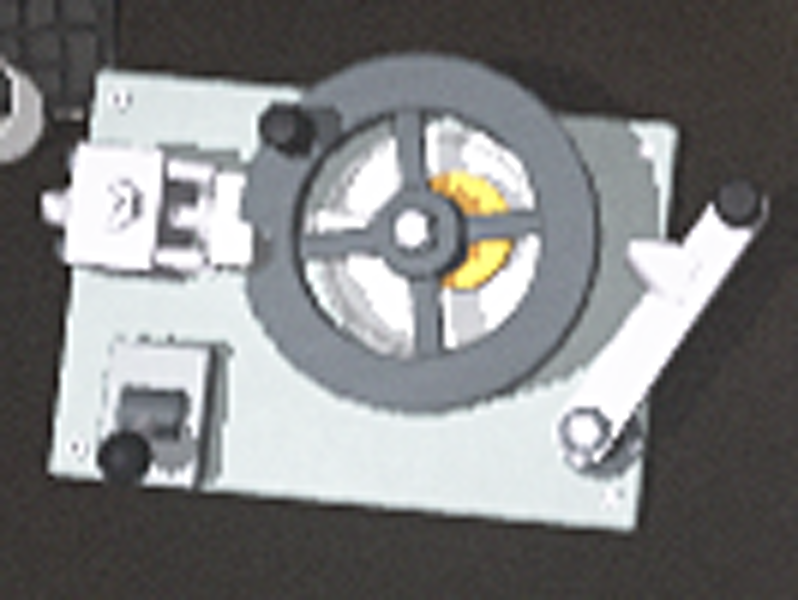

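View pics/scc.png

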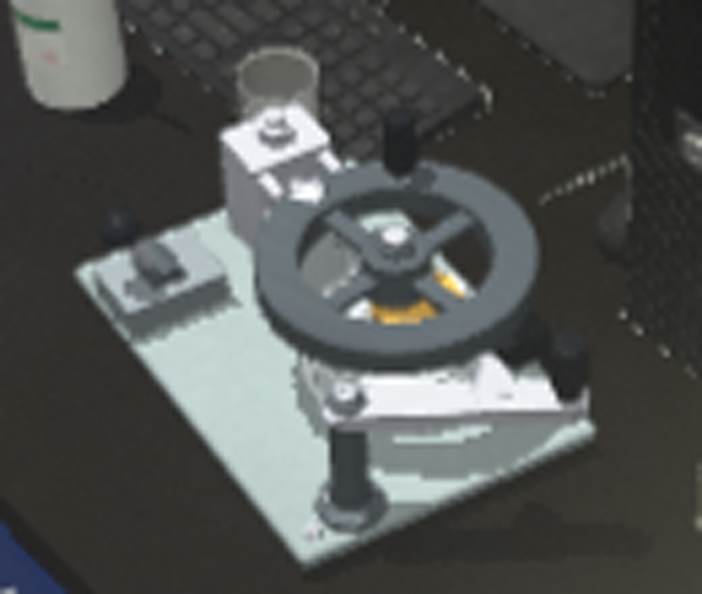

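Crop shows: hub nut (412,228), plate corners (100,70), (678,125), (634,528), (50,475), pivot screw (585,430), knob top (742,200), handle top (285,128), switch ball (124,455); the notch is hidden behind the handle's far side.

```bash
python3 - <<'E'
import pickle
from h import *
from scipy.optimize import least_squares
d=pickle.load(open("c0.pkl","rb"))
T=d["top"];S=d["scene"]
t=lambda x,y:(180+(x+.5)/6-.5,195+(y+.5)/6-.5)
s=lambda x,y:(215+(x+.5)/5.4-.5,155+(y+.5)/5.4-.5)
g=lambda p,z:px2w(T,*t(*p),z)
c=[g(p,20) for p in((100,70),(678,125),(634,528),(50,475))]
for p in c: print(p)
for n,p,z in(("hub",(412,228),128),("rim",(422,233),114),("piv",(585,430),117),("knob",(742,200),150),("handle",(285,128),160),("ball",(124,455),88),("trayc",None,0)):
    if p: print(n,g(p,z))
print('scene hub',px2w(S,*s(395,237),128),'piv',px2w(S,*s(346,395),117),'ball',px2w(S,*s(119,226),88),'knob',px2w(S,*s(568,345),150),'handle',px2w(S,*s(400,118),160))
# fit x,y,yaw
pts=[((-0,0,128),T,t(412,228)),((0,0,128),S,s(395,237)),((0,0,114),T,t(422,233)),((-85,-88,117),T,t(585,430)),((-85,-88,117),S,s(346,395))]
# switch ball unknown angle a
def ball(a): 
    f=a-.5; return (-95+52*np.sin(f),130,42+52*np.cos(f))
def knob(q):
    b=np.arctan2(-112+88,40+85)-q; return (-85+127*np.cos(b),-88+127*np.sin(b),150)
def hand(q):
    b=np.radians(225)+q-.2; return (72*np.cos(b),72*np.sin(b),160)
def res(p):
    x,y,w,a,k,h=p; R=np.array([[np.cos(w),-np.sin(w),0],[np.sin(w),np.cos(w),0],[0,0,1]])
    L=pts+[(ball(a),T,t(124,455)),(ball(a),S,s(119,226)),(knob(k),T,t(742,200)),(knob(k),S,s(568,345)),(hand(h),T,t(285,128)),(hand(h),S,s(400,118))]
    return np.concatenate([w2px(c,R@P+[x,y,0])[0]-u for P,c,u in L])
r=least_squares(res,[560,240,-.1,.1,.35,-2.5],loss='soft_l1'); print(r.x.round(3)); print(res(r.x).reshape(-1,2).round(2))
E
```

```text
[654.63197127 413.9813556   20.        ]
[619.38671025 124.5299655   20.        ]
[418.50306959 150.48104099  20.        ]
[452.27269697 439.77340599  20.        ]
hub [559.56732584 242.28645601 128.        ]
rim [558.5606143 239.7410552 114.       ]
piv [464.20284024 164.76967782 117.        ]
knob [566.24933991  88.02218715 150.        ]
handle [603.37938938 294.55375897 160.        ]
ball [459.06905032 386.24700527  88.        ]
scene hub [561.73122766 241.25917147 128.        ] piv [465.92100766 162.6862955  117.        ] ball [462.90144969 389.88294108  88.        ] knob [568.14557215  89.08276688 150.        ] handle [607.70036952 294.87073351 160.        ]
[ 5.59574e+02  2.40999e+02 -1.23000e-01  7.30000e-02  3.25000e-01
 -2.74300e+00]
[[ 0.46 -0.01]
 [-0.49  0.33]
 [-0.45 -0.35]
 [ 0.25 -0.09]
 [-0.66 -0.03]
 [ 0.57 -0.31]
 [ 0.16  0.98]
 [-0.18 -0.08]
 [-0.3   0.34]
 [-0.4  -1.12]
 [-0.43  0.04]]
```

```bash
cat >> h.py <<'E'
O=np.array([559.6,241.0]);W=-.123
Rp=np.array([[np.cos(W),-np.sin(W)],[np.sin(W),np.cos(W)]])
def here():
    from cell import read_state
    s=read_state(); p=np.array(s["eef_pos"]); q=Rp.T@(p[:2]-O)
    a=(np.arctan2(q[1],q[0])%(2*np.pi))-np.radians(225)+.2
    print("t",round(s["clock"],2),"pump",q.round(1),"z",p[2].round(1),"r",np.hypot(*q).round(1),"wheel",round(a,3),"yaw",np.round(s["tool_rot"],3),"F_pump",(Rp.T@s["force"][:2]).round(1),np.round(s["force"][2],1),"w",round(s["width"],1)); return q,p[2]
def go(x,y,z):
    q,h=here(); print("tool cm",np.round([-(x-q[0])/10,(y-q[1])/10,-(z-h)/10],2))
E
```

Call:
move_arm:
  targets: "-1 0 0 0 0 0 -5.7; -1 0 0 0 0 0 -5.7; -1 0 0 0 0 0 0; -1 0 0 0 0 0 0"

```text
clock: 0.43
eef_pos: [205.0, 616.5, 230.9]
tool_rot: [-3.141, -0.0, 3.017]
force: [-0.8, -0.2, 0.4]
width: 38.5
gripper_force: 0.0
```

```bash
python3 -c "
from h import *
go(-170,130,200)"
```

```text
t 0.43 pump [-398.   329.2] z 230.9 r 516.5 wheel -1.276 yaw [-3.141 -0.     3.017] F_pump [-0.8 -0.3] 0.4 w 38.5
tool cm [-22.8  -19.92   3.09]
```

Call:
move_arm:
  targets: "-1 -2.8 -2.5 0 0 0 0; -1 -2.8 -2.5 0 0 0 0; -1 -2.8 -2.5 0 0 0 0; -1 -2.8 -2.5 0 0 0 0; -1 -2.8 -2.5 0 0 0 0"

```text
clock: 0.85
eef_pos: [329.6, 474.3, 231.3]
tool_rot: [-3.141, 0.0, 3.017]
force: [0.4, -0.6, -1.2]
width: 0.1
gripper_force: 0.0
```

Call:
move_arm:
  targets: "-1 -2.8 -2.5 0 0 0 0; -1 -2.8 -2.5 0 0 0 0; -1 -2.8 -2.5 0 0 0 0; -1 0 0 2 0 0 0; -1 0 0 3 0 0 0"

```text
clock: 1.27
eef_pos: [407.5, 389.9, 183.5]
tool_rot: [3.137, 0.006, 3.01]
force: [-0.6, 0.7, -0.1]
width: -0.1
gripper_force: 0.0
```

Call:
move_arm:
  targets: "-1 0 0 3 0 0 0; -1 0 0 3 0 0 0; -1 0 0 2 0 0 0; -1 0 0 0 0 0 0; -1 0 0 0 0 0 0"

```text
clock: 1.68
eef_pos: [402.6, 390.6, 100.7]
tool_rot: [-3.14, -0.001, 3.018]
force: [-0.6, 0.0, 0.4]
width: -0.3
gripper_force: 0.0
```

```bash
python3 - <<'E'
from h import *
from cell import cams
go(-165,130,80)
i=cams.get_image("top"); cv2.imwrite("pics/t1.png",cv2.resize(i["color"][195:305,170:313,::-1],None,fx=5.5,fy=5.5,interpolation=cv2.INTER_CUBIC))
E
```

```text
t 1.68 pump [-174.2  129.2] z 100.7 r 216.9 wheel -1.224 yaw [-3.140e+00 -1.000e-03  3.018e+00] F_pump [-0.6 -0.1] 0.4 w -0.3
tool cm [-0.92  0.08  2.07]
```

Call:
move_arm:
  targets: "-1 -1 0.1 2 0 0 0; -1 -1.5 0 0 0 0 0; -1 -1 0 0 0 0 0; -1 -1 0 0 0 0 0; -1 -1 0 0 0 0 0"

```text
clock: 2.15
eef_pos: [458.4, 386.2, 82.9]
tool_rot: [3.14, 0.001, 3.02]
force: [-2.5, 0.6, 2.5]
width: -0.2
gripper_force: 1.0
```

Call:
move_arm:
  targets: "-1 -0.8 0 0 0 0 0; -1 -0.8 0 0 0 0 0; -1 -0.6 0 0 0 0 0; -1 0 0 0 0 0 0; -1 0 0 0 0 0 0"

```text
clock: 2.57
eef_pos: [480.2, 382.4, 81.2]
tool_rot: [3.142, 0.001, 3.019]
force: [-0.3, 0.4, -0.8]
width: -0.1
gripper_force: 0.0
```

```bash
python3 - <<'E'
from h import *
from cell import cams
go(-93,130,80)
i=cams.get_image("scene"); cv2.imwrite("pics/s1.png",cv2.resize(i["color"][155:265,215:345,::-1],None,fx=5.4,fy=5.4,interpolation=cv2.INTER_CUBIC))
E
```

```text
t 2.57 pump [-96.2 130.6] z 81.2 r 162.2 wheel -1.521 yaw [3.142e+00 1.000e-03 3.019e+00] F_pump [-0.4  0.4] -0.8 w -0.1
tool cm [-0.32 -0.06  0.12]
```

View pics/s1.png

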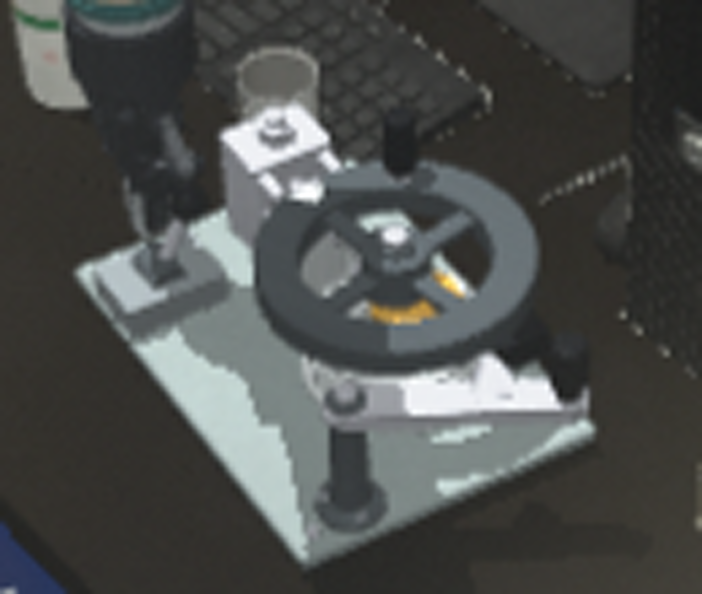

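The fingers at (165,215) hide the ball behind them, so the switch has moved over. I'll push gently until the stop is felt.

Call:
move_arm:
  targets: "-1 -0.4 0 0 0 0 0; -1 -0.3 0 0 0 0 0; -1 0 0 0 0 0 0; -1 0 0 0 0 0 0"

```text
clock: 2.95
eef_pos: [484.5, 382.2, 81.0]
tool_rot: [-3.141, -0.003, 3.021]
force: [-5.2, 0.7, 2.4]
width: 0.3
gripper_force: 2.6
```

```bash
python3 -c "
from h import *
here()"
```

```text
t 2.95 pump [-91.9 130.9] z 81.0 r 159.9 wheel -1.544 yaw [-3.141e+00 -3.000e-03  3.021e+00] F_pump [-5.3  0.1] 2.4 w 0.3
```

The reaction rose to 5 N, so the switch is on its stop. I'll retreat, go up, and head for the handle.

Call:
move_arm:
  targets: "-1 1.5 0 0 0 0 0; -1 1.5 0 -2 0 0 0; -1 0 0 -4 0 0 0; 0.4 0 0 -4 0 0 0; 0.4 0 0 -3 0 0 0"

```text
clock: 3.37
eef_pos: [458.0, 386.1, 214.4]
tool_rot: [3.139, 0.003, 3.02]
force: [1.6, 1.0, -0.5]
width: 23.3
gripper_force: 0.0
```

Call:
move_arm:
  targets: "0.4 -3.3 -1.4 0 0 0 0; 0.4 -3.3 -1.4 0 0 0 0; 0.4 -3.3 -1.4 0 0 0 0; 0.4 -3.2 -1.4 0 0 0 0; 0.4 -3.1 -1.5 0 0 0 0"

```text
clock: 3.78
eef_pos: [611.4, 293.9, 211.7]
tool_rot: [3.141, 0.002, 3.019]
force: [0.6, 0.4, -0.5]
width: 60.1
gripper_force: 0.0
```

Call:
move_arm:
  targets: "0.4 0 0 0 0 0 0; 0.4 0 0 0 0 0 0; 0.4 0 0 0 0 0 0"

```text
clock: 4.03
eef_pos: [608.8, 295.4, 211.1]
tool_rot: [3.141, -0.0, 3.019]
force: [0.8, -0.3, -0.2]
width: 59.7
gripper_force: 0.0
```

```bash
python3 - <<'E'
from h import *
from cell import cams
go(40,60,122)
i=cams.get_image("wrist"); cv2.imwrite("pics/w1.png",i["color"][:,:,::-1]);j=cams.get_image("scene")
v=np.vstack([cv2.resize(j["color"][165:255,220:340],None,fx=4,fy=4),cv2.resize(i["color"],(480,240))[:, :]]);print(v.shape)
cv2.imwrite("pics/m1.png",v[:600,:,::-1])
E
```

```text
t 4.03 pump [42.2 60.1] z 211.1 r 73.4 wheel -2.768 yaw [ 3.141 -0.     3.019] F_pump [ 0.8 -0.2] -0.2 w 59.7
tool cm [ 0.22 -0.01  8.91]
(600, 480, 3)
```

View pics/m1.png

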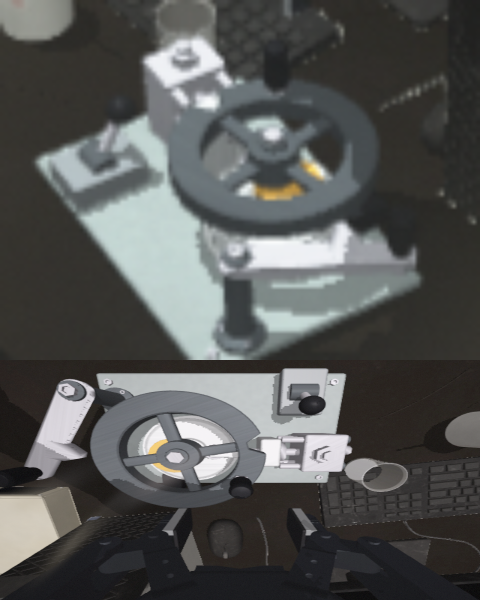

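The ball is leaning to the rear (off). In the wrist view the handle (240,487 in the composite) is midway between the fingers. Now to lower and grip.

Call:
move_arm:
  targets: "0.4 0.1 0 3 0 0 0; 0.4 0.1 0 3 0 0 0; 0.4 0 0 1.5 0 0 0; 0.4 0 0 1.4 0 0 0; 0.4 0 0 0 0 0 0"

```text
clock: 4.55
eef_pos: [603.7, 296.1, 119.2]
tool_rot: [-3.139, -0.005, 3.022]
force: [-0.2, -0.0, -1.0]
width: 59.7
gripper_force: 0.0
```

```bash
python3 - <<'E'
from h import *
from cell import cams
go(40,60,122)
i=cams.get_image("wrist"); P=Rp@[40,60]+O
print(w2px(i,[[*P,160],[*P,116]]))
cv2.imwrite("pics/w2.png",i["color"][:,:,::-1])
E
```

```text
t 4.55 pump [37.  60.1] z 119.2 r 70.6 wheel -2.708 yaw [-3.139 -0.005  3.022] F_pump [-0.2 -0.1] -1.0 w 59.7
tool cm [-0.3  -0.01 -0.28]
[[320.10502732 369.38886366]
 [320.10728027 309.91940986]]
```

View pics/w2.png

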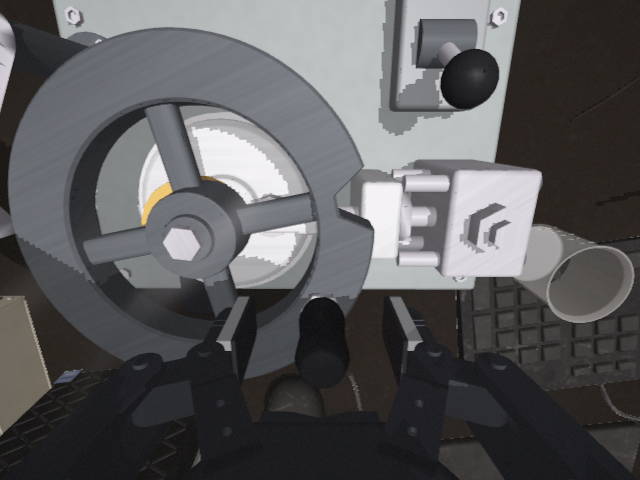

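The handle's top (325,358) sits centred between the pads and the notch is at (340,200). I'll close the gripper.

Call:
move_arm:
  targets: "-1 0 0.1 0 0 0 0; -1 0 0 0 0 0 0; -1 0 0 0 0 0 0; -1 0 0 0 0 0 0; -1 0 0 0 0 0 0"

```text
clock: 5.02
eef_pos: [607.6, 296.9, 124.0]
tool_rot: [3.14, 0.002, 3.02]
force: [-2.0, -1.1, 6.3]
width: 20.7
gripper_force: 58.6
```

```bash
python3 - <<'E'
from h import *
q,h=here()
E
```

```text
t 5.02 pump [40.7 61.4] z 124.0 r 73.7 wheel -2.742 yaw [3.14e+00 2.00e-03 3.02e+00] F_pump [-1.9 -1.3] 6.3 w 20.7
```

```bash
cat >> h.py <<'E'
def arc(stepdeg,n):
    q,h=here(); r=72;f=np.arctan2(q[1],q[0]);k=q
    for j in range(1,n+1):
        a=f+np.radians(stepdeg)*j; p=r*np.array([np.cos(a),np.sin(a)]); d=p-k;k=p
        print("-1 %.2f %.2f 0 0 0 0;"%(-d[0]/10,d[1]/10),end="\n" if j%5==0 else " ")
E
python3 -c "
from h import *
arc(8,10)"
```

```text
t 5.02 pump [40.7 61.4] z 124.0 r 73.7 wheel -2.742 yaw [3.14e+00 2.00e-03 3.02e+00] F_pump [-1.9 -1.3] 6.3 w 20.7
-1 0.97 0.35 0 0 0 0; -1 0.93 0.37 0 0 0 0; -1 0.98 0.24 0 0 0 0; -1 1.00 0.10 0 0 0 0; -1 1.00 -0.04 0 0 0 0;
-1 0.99 -0.18 0 0 0 0; -1 0.95 -0.32 0 0 0 0; -1 0.90 -0.45 0 0 0 0; -1 0.83 -0.57 0 0 0 0; -1 0.74 -0.68 0 0 0 0;
```

Call:
move_arm:
  targets: "-1 0.9 0.4 0 0 0 0; -1 0.9 0.35 0 0 0 0; -1 1 0.25 0 0 0 0; -1 1 0.1 0 0 0 0; -1 1 -0.05 0 0 0 0"

```text
clock: 5.43
eef_pos: [563.0, 313.9, 124.0]
tool_rot: [3.138, 0.006, 3.019]
force: [4.2, -0.2, 4.2]
width: 20.9
gripper_force: 59.2
```

```bash
python3 -c "
from h import *
arc(8,10)"
```

```text
t 5.43 pump [-5.6 72.7] z 124.0 r 72.9 wheel -2.08 yaw [3.138 0.006 3.019] F_pump [4.2 0.3] 4.2 w 20.9
-1 0.99 -0.24 0 0 0 0; -1 0.96 -0.28 0 0 0 0; -1 0.91 -0.41 0 0 0 0; -1 0.85 -0.54 0 0 0 0; -1 0.77 -0.65 0 0 0 0;
-1 0.67 -0.75 0 0 0 0; -1 0.56 -0.84 0 0 0 0; -1 0.43 -0.91 0 0 0 0; -1 0.30 -0.96 0 0 0 0; -1 0.17 -0.99 0 0 0 0;
```

Call:
move_arm:
  targets: "-1 1 -0.2 0 0 0 0; -1 0.95 -0.3 0 0 0 0; -1 0.9 -0.4 0 0 0 0; -1 0.85 -0.55 0 0 0 0; -1 0.75 -0.65 0 0 0 0"

```text
clock: 5.85
eef_pos: [517.5, 299.2, 124.0]
tool_rot: [3.136, 0.008, 3.02]
force: [8.7, 2.4, -0.2]
width: 20.3
gripper_force: 58.7
```

```bash
python3 -c "
from h import *
arc(6,10)"
```

```text
t 5.85 pump [-49.   52.6] z 124.0 r 71.9 wheel -1.406 yaw [3.136 0.008 3.02 ] F_pump [8.3 3.5] -0.2 w 20.3
-1 0.53 -0.53 0 0 0 0; -1 0.46 -0.59 0 0 0 0; -1 0.40 -0.64 0 0 0 0; -1 0.33 -0.68 0 0 0 0; -1 0.26 -0.71 0 0 0 0;
-1 0.18 -0.73 0 0 0 0; -1 0.11 -0.75 0 0 0 0; -1 0.03 -0.75 0 0 0 0; -1 -0.05 -0.75 0 0 0 0; -1 -0.13 -0.74 0 0 0 0;
```

Call:
move_arm:
  targets: "-1 0.53 -0.53 0 0 0 0; -1 0.46 -0.6 0 0 0 0; -1 0.4 -0.64 0 0 0 0; -1 0.33 -0.68 0 0 0 0; -1 0.26 -0.71 0 0 0 0"

```text
clock: 6.27
eef_pos: [495.8, 272.4, 124.1]
tool_rot: [3.132, 0.011, 3.02]
force: [12.0, 8.0, -4.8]
width: 20.7
gripper_force: 58.7
```

```bash
python3 -c "
from h import *
arc(5,10)"
```

```text
t 6.27 pump [-67.2  23.3] z 124.1 r 71.1 wheel -0.92 yaw [3.132 0.011 3.02 ] F_pump [10.9  9.4] -4.8 w 20.7
-1 0.27 -0.57 0 0 0 0; -1 0.13 -0.62 0 0 0 0; -1 0.07 -0.62 0 0 0 0; -1 0.02 -0.63 0 0 0 0; -1 -0.04 -0.63 0 0 0 0;
-1 -0.09 -0.62 0 0 0 0; -1 -0.14 -0.61 0 0 0 0; -1 -0.20 -0.60 0 0 0 0; -1 -0.25 -0.58 0 0 0 0; -1 -0.30 -0.55 0 0 0 0;
```

Call:
move_arm:
  targets: "-1 0.05 -0.6 0 0 0 0; -1 0.05 -0.6 0 0 0 0; -1 0.05 -0.6 0 0 0 0; -1 0 -0.6 0 0 0 0; -1 -0.05 -0.6 0 0 0 0"

```text
clock: 6.68
eef_pos: [489.1, 244.9, 124.0]
tool_rot: [3.131, 0.008, 3.022]
force: [6.2, 10.1, -1.4]
width: 20.9
gripper_force: 59.2
```

```bash
python3 -c "
from h import *
arc(4,5)"
```

```text
t 6.68 pump [-70.4  -4.7] z 124.0 r 70.6 wheel -0.518 yaw [3.131 0.008 3.022] F_pump [ 4.9 10.8] -1.4 w 20.9
-1 0.09 -0.51 0 0 0 0; -1 -0.09 -0.50 0 0 0 0; -1 -0.12 -0.49 0 0 0 0; -1 -0.15 -0.48 0 0 0 0; -1 -0.19 -0.47 0 0 0 0;
```

Call:
move_arm:
  targets: "-1 -0.05 -0.5 0 0 0 0; -1 -0.09 -0.5 0 0 0 0; -1 -0.12 -0.5 0 0 0 0; -1 -0.16 -0.48 0 0 0 0; -1 -0.2 -0.47 0 0 0 0"

```text
clock: 7.1
eef_pos: [492.4, 219.7, 124.0]
tool_rot: [3.131, 0.008, 3.023]
force: [5.6, 9.8, -0.4]
width: 20.6
gripper_force: 59.3
```

```bash
python3 -c "
from h import *
arc(3,5)"
```

```text
t 7.1 pump [-64.1 -29.4] z 124.0 r 70.5 wheel -0.155 yaw [3.131 0.008 3.023] F_pump [ 4.4 10.5] -0.4 w 20.6
-1 -0.03 -0.40 0 0 0 0; -1 -0.18 -0.33 0 0 0 0; -1 -0.20 -0.32 0 0 0 0; -1 -0.22 -0.31 0 0 0 0; -1 -0.23 -0.30 0 0 0 0;
```

Call:
move_arm:
  targets: "-1 -0.16 -0.33 0 0 0 0; -1 -0.19 -0.32 0 0 0 0; -1 -0.2 -0.31 0 0 0 0; -1 -0.22 -0.3 0 0 0 0; -1 0 0 0 0 0 0"

```text
clock: 7.52
eef_pos: [499.1, 204.8, 123.9]
tool_rot: [3.133, 0.008, 3.021]
force: [7.0, 7.2, 1.0]
width: 21.0
gripper_force: 59.3
```

Call:
move_arm:
  targets: "-1 0 0 0 0 0 0; -1 0 0 0 0 0 0; -1 0 0 0 0 0 0"

```text
clock: 7.77
eef_pos: [499.1, 204.8, 124.0]
tool_rot: [3.133, 0.009, 3.021]
force: [7.7, 6.7, -0.4]
width: 20.8
gripper_force: 59.3
```

```bash
python3 -c "
from h import *
arc(2,5)"
```

```text
t 7.77 pump [-55.6 -43.3] z 124.0 r 70.5 wheel 0.076 yaw [3.133 0.009 3.021] F_pump [6.8 7.6] -0.4 w 20.8
-1 -0.04 -0.29 0 0 0 0; -1 -0.16 -0.19 0 0 0 0; -1 -0.17 -0.18 0 0 0 0; -1 -0.18 -0.18 0 0 0 0; -1 -0.18 -0.17 0 0 0 0;
```

Call:
move_arm:
  targets: "-1 -0.18 -0.22 0 0 0 0; -1 -0.18 -0.22 0 0 0 0; -1 -0.18 -0.2 0 0 0 0; -1 0 0 0 0 0 0; -1 0 0 0 0 0 0"

```text
clock: 8.18
eef_pos: [503.6, 198.0, 124.0]
tool_rot: [3.133, 0.009, 3.022]
force: [7.8, 7.1, -0.6]
width: 20.7
gripper_force: 59.3
```

```bash
python3 - <<'E'
from h import *
from cell import cams
here()
i=cams.get_image("top"); cv2.imwrite("pics/t2.png",cv2.resize(i["color"][195:285,200:313,::-1],None,fx=6,fy=6,interpolation=cv2.INTER_CUBIC))
E
```

```text
t 8.18 pump [-50.3 -49.5] z 124.0 r 70.5 wheel 0.192 yaw [3.133 0.009 3.022] F_pump [6.9 8. ] -0.6 w 20.7
```

View pics/t2.png

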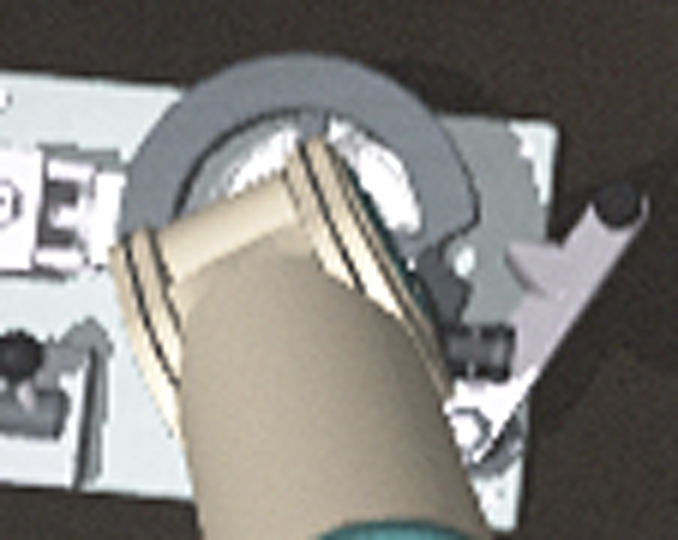

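The notch (460,245) faces the tooth tip (508,250). I'll release and lift.

Call:
move_arm:
  targets: "0.2 0 0 0 0 0 0; 0.2 0 0 0 0 0 0; 0.2 0 0 0 0 0 0; 0.2 0 0 0 0 0 0; 0.2 0 0 -1 0 0 0"

```text
clock: 8.65
eef_pos: [497.8, 192.3, 131.0]
tool_rot: [-3.139, -0.004, 3.02]
force: [-0.1, -0.4, 0.2]
width: 50.9
gripper_force: 0.0
```

Call:
move_arm:
  targets: "0.2 0 0 -2 0 0 0; 0.2 0 0 -3 0 0 0; 0.2 0 0 -3 0 0 0; -1 0 0 0 0 0 0; -1 0 0 0 0 0 0"

```text
clock: 9.07
eef_pos: [500.6, 193.5, 214.5]
tool_rot: [3.14, 0.004, 3.019]
force: [0.6, 0.9, -0.7]
width: 27.8
gripper_force: 0.0
```

```bash
python3 - <<'E'
from h import *
from cell import cams
q=.325; b=np.arctan2(-24,125)-q; k=np.array([-85+127*np.cos(b),-88+127*np.sin(b)]); n=np.array([np.sin(b),-np.cos(b)])
print("knob",k, "outward",n, "standoff",k+n*45)
go(*(k+n*45),200)
i=cams.get_image("wrist"); cv2.imwrite("pics/w3.png",i["color"][:,:,::-1])
E
```

```text
knob [  25.54646449 -150.51783097] outward [-0.49226639 -0.8704446 ] standoff [   3.39447714 -189.68783807]
t 9.07 pump [-52.7 -54.3] z 214.5 r 75.7 wheel 0.215 yaw [3.14  0.004 3.019] F_pump [0.5 0.9] -0.7 w 27.8
tool cm [ -5.61 -13.54   1.45]
```

View pics/w3.png

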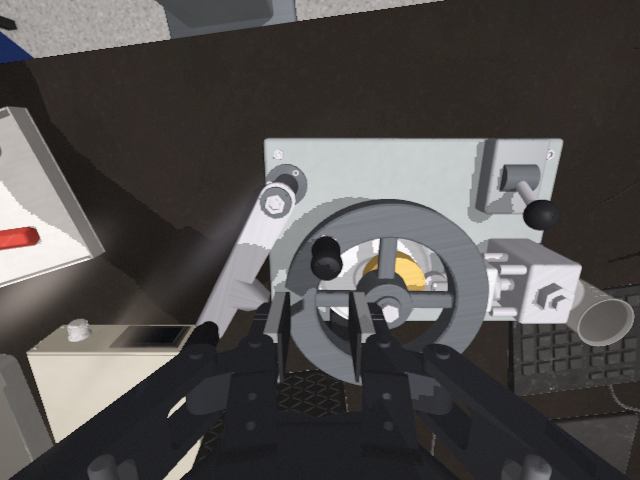

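The wheel has stayed put, with the handle at (325,260) and the notch by the tooth at (255,295); the lever is still out. Next I'll go outside the knob with the fingers shut.

Call:
move_arm:
  targets: "-1 -1.6 -2.8 0 0 0 0; -1 -1.5 -2.8 0 0 0 0; -1 -1.5 -2.8 0 0 0 0; -1 -1.5 -2.8 0 0 0 0; -1 -1.5 -2.8 0 0 0 0"

```text
clock: 9.53
eef_pos: [557.2, 43.5, 210.9]
tool_rot: [-3.141, -0.003, 3.02]
force: [0.9, -0.0, -0.1]
width: -0.2
gripper_force: 0.0
```

Call:
move_arm:
  targets: "-1 0 0 0 0 0 0; -1 0 0 3 0 0 0; -1 0 0 3 0 0 0; -1 0 0 2.5 0 0 0; -1 0 0 0.5 0 0 0"

```text
clock: 9.95
eef_pos: [553.8, 44.7, 117.5]
tool_rot: [-3.139, -0.01, 3.02]
force: [-1.1, 0.1, 0.4]
width: 0.1
gripper_force: 0.0
```

```bash
python3 - <<'E'
from h import *
from cell import cams
go(26,-176,121)
i=cams.get_image("wrist"); cv2.imwrite("pics/w4.png",i["color"][:,:,::-1])
E
```

```text
t 9.95 pump [  18.4 -195.5] z 117.5 r 196.4 wheel 1.079 yaw [-3.139 -0.01   3.02 ] F_pump [-1.1 -0.1] 0.4 w 0.1
tool cm [-0.76  1.95 -0.35]
```

View pics/w4.png

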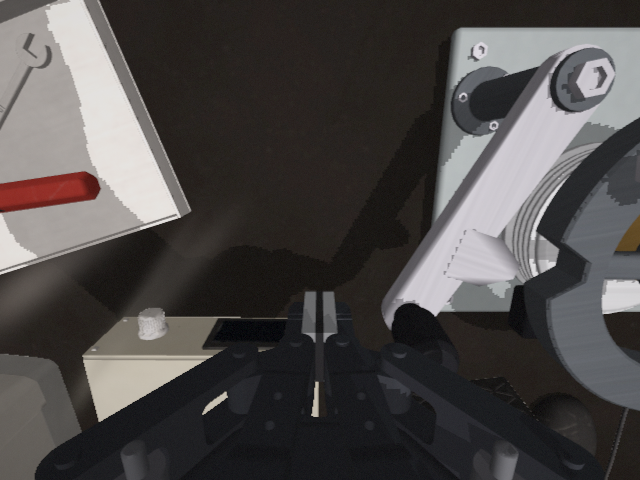

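The shut fingers (320,315) are just outside the knob (420,335), and the notch (575,262) faces the tooth (505,262). I'll push slowly.

Call:
move_arm:
  targets: "-1 -0.8 0.6 -0.3 0 0 0; -1 -0.2 0.8 0 0 0 0; -1 -0.3 0.7 0 0 0 0; -1 -0.3 0.6 0 0 0 0; -1 -0.3 0.6 0 0 0 0"

```text
clock: 10.42
eef_pos: [581.6, 76.3, 126.0]
tool_rot: [3.141, 0.001, 3.02]
force: [0.7, -1.0, 0.9]
width: 0.1
gripper_force: 0.4
```

```bash
python3 -c "
from h import *
here()"
```

```text
t 10.42 pump [  42.  -160.7] z 126.0 r 166.1 wheel 1.241 yaw [3.141e+00 1.000e-03 3.020e+00] F_pump [ 0.8 -1. ] 0.9 w 0.1
```

Call:
move_arm:
  targets: "-1 -0.15 0.5 0 0 0 0; -1 -0.15 0.5 0 0 0 0; -1 -0.1 0.5 0 0 0 0; -1 0 0 0 0 0 0"

```text
clock: 10.75
eef_pos: [586.9, 91.6, 125.3]
tool_rot: [3.141, 0.0, 3.021]
force: [-0.2, 0.8, 0.5]
width: -0.0
gripper_force: 0.0
```

```bash
python3 - <<'E'
from h import *
from cell import cams
here()
i=cams.get_image("wrist"); cv2.imwrite("pics/w5.png",i["color"][:,:,::-1])
E
```

```text
t 10.75 pump [  45.5 -144.9] z 125.3 r 151.9 wheel 1.289 yaw [3.141 0.    3.021] F_pump [-0.3  0.8] 0.5 w -0.0
```

Call:
move_arm:
  targets: "-1 0.3 0.3 0 0 0 0; -1 0.1 0.3 0 0 0 0; -1 0 0.2 0 0 0 0; -1 0 0 0 0 0 0; -1 0 0 0 0 0 0"

```text
clock: 11.22
eef_pos: [583.6, 98.7, 125.3]
tool_rot: [3.141, -0.0, 3.02]
force: [-0.1, -0.0, -0.7]
width: -0.1
gripper_force: 0.0
```

```bash
python3 - <<'E'
from h import *
from cell import cams
here()
i=cams.get_image("wrist"); cv2.imwrite("pics/w6.png",i["color"][:,:,::-1])
E
```

```text
t 11.22 pump [  41.3 -138.3] z 125.3 r 144.3 wheel 1.275 yaw [ 3.141 -0.     3.02 ] F_pump [-0.1 -0. ] -0.7 w -0.1
```

View pics/w6.png

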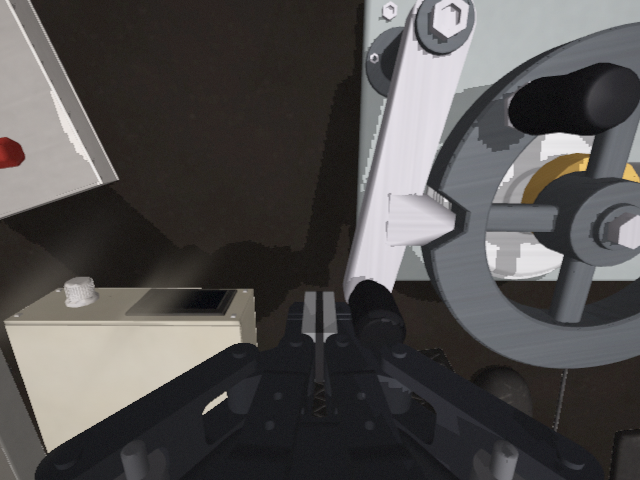

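The tooth tip (460,218) is entering the notch mouth, so I'll keep pushing in small steps.

Call:
move_arm:
  targets: "-1 0 0.3 0 0 0 0; -1 0 0.3 0 0 0 0; -1 0 0.2 0 0 0 0; -1 0 0 0 0 0 0"

```text
clock: 11.6
eef_pos: [584.2, 101.2, 125.2]
tool_rot: [-3.135, -0.001, 3.017]
force: [-0.6, -9.3, 2.1]
width: -0.3
gripper_force: 4.7
```

```bash
python3 -c "
from h import *
here()"
```

```text
t 11.6 pump [  41.6 -135.7] z 125.2 r 141.9 wheel 1.283 yaw [-3.135e+00 -1.000e-03  3.017e+00] F_pump [ 0.5 -9.3] 2.1 w -0.3
```

Call:
move_arm:
  targets: "-1 0 0.2 0 0 0 0; -1 0 0.2 0 0 0 0; -1 0 0 0 0 0 0; -1 0 0 0 0 0 0"

```text
clock: 11.93
eef_pos: [584.2, 101.5, 125.3]
tool_rot: [-3.131, -0.002, 3.014]
force: [-1.8, -14.8, 4.5]
width: -0.1
gripper_force: 7.8
```

```bash
python3 -c "
from h import *
here()"
```

```text
t 11.93 pump [  41.5 -135.4] z 125.3 r 141.6 wheel 1.283 yaw [-3.131e+00 -2.000e-03  3.014e+00] F_pump [ -0.  -14.9] 4.5 w -0.1
```

```bash
python3 - <<'E'
from h import *
from cell import cams
i=cams.get_image("wrist"); cv2.imwrite("pics/w7.png",cv2.resize(i["color"][0:380,300:640,::-1],None,fx=1.5,fy=1.5))
for q in(0,.05,.1):
    b=np.arctan2(-24,125)-q; k=Rp@[-85+127*np.cos(b),-88+127*np.sin(b)]+O
    p=Rp@[-85,-88]+O; print(q,((w2px(i,[[*k,150],[*p,117]])-[300,0])*1.5).round(0).tolist())
E
```

```text
0 [[115.0, 501.0], [212.0, 13.0]]
0.05 [[93.0, 496.0], [212.0, 13.0]]
0.1 [[70.0, 491.0], [212.0, 13.0]]
```

View pics/w7.png

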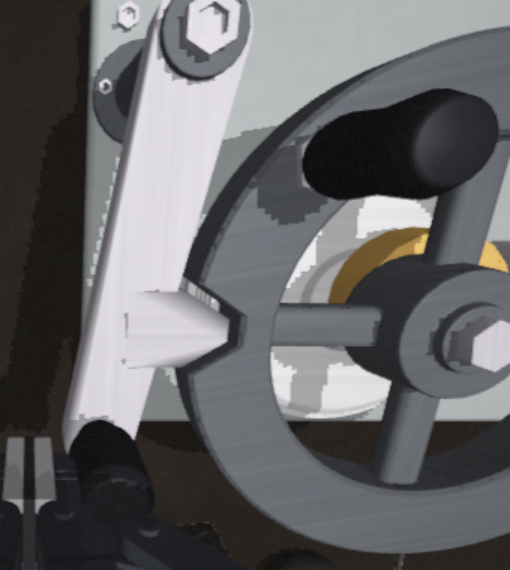

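The tooth is in the notch and the knob top at about (126,492) matches the prediction for home (115,501). One firmer nudge will confirm the stop.

Call:
move_arm:
  targets: "-1 0 0.2 0 0 0 0; -1 0 0.2 0 0 0 0; -1 0 0 0 0 0 0; -1 0 0 0 0 0 0"

```text
clock: 12.32
eef_pos: [584.3, 101.8, 125.3]
tool_rot: [-3.126, -0.003, 3.012]
force: [-4.1, -21.9, 6.2]
width: -0.3
gripper_force: 11.0
```

```bash
python3 -c "
from h import *
here()"
```

```text
t 12.32 pump [  41.6 -135.2] z 125.3 r 141.4 wheel 1.284 yaw [-3.126e+00 -3.000e-03  3.012e+00] F_pump [ -1.4 -22.3] 6.2 w -0.3
```

The stop is solid. I'll back off, lift clear and verify with the cameras.

Call:
move_arm:
  targets: "-1 0 -1 0 0 0 0; -1 0.5 -1.5 0 0 0 0; -1 0.5 -2 0 0 0 0; -1 0 0 -3 0 0 0; -1 0 0 -4 0 0 0"

```text
clock: 12.73
eef_pos: [567.2, 68.9, 193.0]
tool_rot: [-3.139, -0.008, 3.017]
force: [1.1, 0.8, 0.2]
width: 0.2
gripper_force: 0.0
```

Call:
move_arm:
  targets: "-1 0 0 -4 0 0 0; -1 2 -2 0 0 0 0; -1 3 -3 0 0 0 0; -1 0 0 0 0 0 0; -1 0 0 0 0 0 0"

```text
clock: 13.15
eef_pos: [513.2, 26.1, 235.6]
tool_rot: [-3.141, -0.001, 3.017]
force: [0.3, 0.7, 0.4]
width: 0.0
gripper_force: 0.0
```

```bash
python3 - <<'E'
from h import *
from cell import cams
here()
j=cams.get_image("top"); 
c=np.arctan2(-24,125)
for q in(0,.05,.1):
    P=[-85+127*np.cos(c-q),-88+127*np.sin(c-q)];k=Rp@P+O; print(q,((w2px(j,[[*k,150]])-[185,195])*6).round(0).tolist())
for f in(.1,.2,.3):
    b=np.radians(225)+f-.2; k=Rp@[72*np.cos(b),72*np.sin(b)]+O; print(f,((w2px(j,[[*k,160]])-[185,195])*6).round(0).tolist())
cv2.imwrite("pics/end.png",cv2.resize(j["color"][195:290,185:315,::-1],None,fx=6,fy=6,interpolation=cv2.INTER_CUBIC))
E
```

```text
t 13.15 pump [ -19.7 -218.9] z 235.6 r 219.8 wheel 0.896 yaw [-3.141e+00 -1.000e-03  3.017e+00] F_pump [0.2 0.7] 0.4 w 0.0
0 [[628.0, 158.0]]
0.05 [[641.0, 162.0]]
0.1 [[654.0, 167.0]]
0.1 [[458.0, 350.0]]
0.2 [[471.0, 341.0]]
0.3 [[483.0, 330.0]]
```

View pics/end.png

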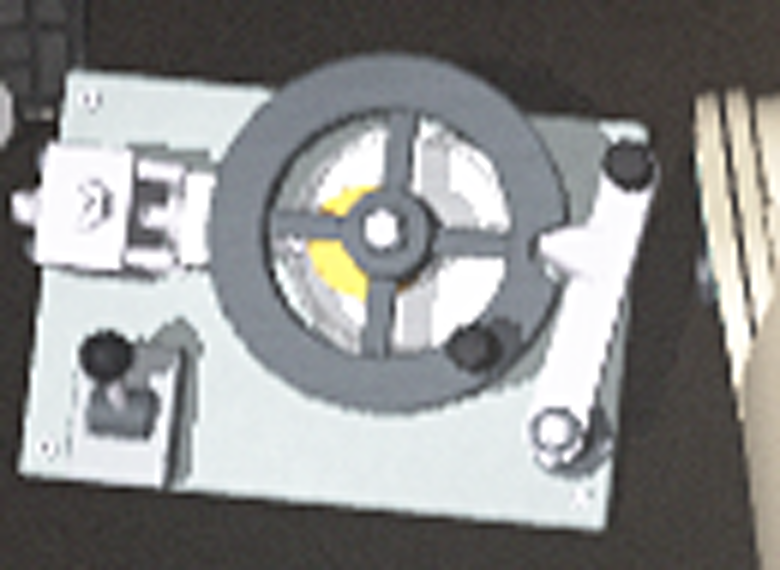

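The knob at (630,160) matches lever home (628,158), the handle at (472,346) matches about 0.18–0.20, and the switch is to the rear. I'll hand it in.

```bash
python3 -c "
from cell import order
print(order.finish_job())"
```

```text
the job is handed in; nothing more can be done
None
```

The job is handed in at about 13 s: the switch is off to the rear, the flywheel stands at about 0.2 rad with the lock tooth home in its notch, the arm is clear, and the beaker, tray and bottle were not touched; no verdict came back.

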